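# Free the ratchet pawl and push the capsule press down

## Robot

A 7-joint arm with a two-finger parallel gripper is mounted at the origin on the work surface. World frame = base frame: x ahead of the robot, y to its left, z up, the work surface at z = 0. Lengths are in m, angles in rad, forces in N, time in s.
With the tool pointing down it reaches from about 0.4 to 0.85 m from the base axis. Payload 10.4 kg.
Tool frame: the origin (TCP) lies at the very end of the fingers, on their centre line; the grasp point (between the pads) lies 19 mm behind it; z points along the fingers, y is the line along which they close (so a half turn about z gives the same grasp; the last joint's range is limited). The gripper opens to 87 mm and grips with 3 to 60 N. Pads are 19 mm wide; open, the fingers measure 117 mm over their backs; the gripper's body (75 mm by 190 mm) begins 51 mm behind the grasp point.
Start: joints at [1.245, 0.332, -0.065, 1.46, 0.022, 1.35, -0.088], TCP at [0.186, -0.597, 0.223] pointing down, gripper open.
Joint ranges: [-2.6, 2.6], [-0.5, 2.12], [-1.47, 1.34], [0.16, 2.42], [-1.27, 4.41], [0.06, 2.06], [-2.6, 2.6]. Speed limits (rad/s): [2.22, 2.22, 2.79, 2.79, 3.14, 3.14, 3.14].

## Interface

Orientations are given as a unit quaternion [x, y, z, w].
In Python, from bench import * gives the robot as it stands.
- The arm moves only by the tool step_arm, never from a script. Its arguments are lists of equal length, an entry for each row: "delta_pos": the shift along the world's x, y, z in units of 25 mm (1.0 is 25 mm), a list of three; "turn": the turn about the world's z in units of 0.12 rad (1.0 is 0.12 rad). In form: {"delta_pos": [[tx, ty, tz], ...], "turn": [turn, ...]}. A call has 1 to 12 rows; each row shifts and turns the commanded pose from where the row before left it; what a row does not reach is not made up. A row lasts 1/10 s, in which the tool goes at most 50 mm and 8.59 degrees, less where a joint would pass 70% of its speed; a pose out of reach is approached as far as the arm can. A call with a number of a shift or a turn outside -1 to 1 is refused whole. A call with a gripper value outside its range is refused whole. "grip" is the closure, from 0 (fully open) to 1 (shut), set as the call begins (left out, the last holds). The fingers move at their own pace and stop on an object; "newtons" is the grip in N (left out, the last holds). Time passes only in rows, so rows that do not move let the fingers close. It gives the time, the measured TCP pose, the force, the opening and the grip force at its end, in the units of the state.
- read_state(): the state, without advancing time (a new reading comes with each control period).
- camera(name): name is "scene" or "top"; returns a dict with "image" (420x560x3 uint8, red, green, blue), "z_map" (420x560 float32, m along the optical axis (not along the pixel's ray), 0 where there is no reading), "mtx" (3x3 intrinsics, pixels), "view" (4x4, takes a point from world to camera coordinates). Camera axes: x right, y up, looking along -z (the intrinsics and any distortion apply to the point x, -y, -z); pixel columns grow to the right and rows downward; lengths in m; the calibration is good to about 2 mm. A picture is of the moment at which its call begins.
- close_job(): hands the job in; it is judged then, once.
The state is a dict: "time": time; "joint_positions": joint angles; "joint_vel": joint speeds; "joint_torque": joint torques, N m; "ee_pos": TCP position; "eef_rot": TCP orientation; "ft_force": force on the tool from outside, world axes, zero at the start; "torque": the same for the moment, N m; "width": finger opening in m; "grip_force": force on a finger pad.
Only numpy, scipy, OpenCV 4.12 (cv2) and the standard library are available. Lean on these libraries where they do the work, as an engineer would, in place of code of your own. Each camera call takes 0.05 s, during which the arm holds its last target. There are 200 camera calls.

## Task

Press the pawl's thumb tab fully down so that the ratchet is free, and only then push the raised press arm by its handle all the way down until its plate rests on the capsules; leave it down and the pawl free, and end clear of the press. Only press and push: do not take the tab or the handle between the fingers or lift the arm, and leave the jar, the dish and the spoon where they are.

Things in the scene. Friction and masses are not known exactly. Their poses are not given: they have to be found in the camera images.
- press: Bench press fixed to the table: steel base plate 170 x 320 x 12 mm carrying a blue capsule board (130 x 100 mm, top 42 mm above the table, capsules to 47 mm). Origin on the table under the plate, which spans x -85 to 85, y -180 to 140 mm. z up, y along the press from the pawl end to the handle end, x across, parallel to both pivots. Yaw within 0.4 rad.
- press_hinge (a point): Axis of the press arm's hinge, 100 mm above the table, at (0, -60, 100) mm of press. The toothed wheel (radius 51 mm over the teeth, 12 mm thick) turns here with the arm.
- handle (a point): Centre of the black round cross handle at the free end of the press arm: 22 mm diameter, 90 mm long along the press's x axis, 220 mm from the hinge axis. It moves on a circle about press_hinge; about 250 to 270 mm above the table at the start, 100 mm with the arm fully down. Axes: those of the arm, y from hinge to handle.
- press_arm (a joint): Angle of the press arm above level (rad): 0 = fully down on its stop, steel pressing plate on the capsules; starts raised at 0.75 to 0.86. Stiff hinge: the arm stays where it is left; about 2 to 5 N down on the handle moves it slowly, more to start it briskly. With the pawl engaged a tooth meets it at about 0.7 and the arm goes no lower.
- pawl_pivot (a point): Axis of the pawl, 30 mm above the table, at (0, -105, 30) mm of press, parallel to the press's x axis.
- pawl_tab (a point): Centre of the top of the pawl's thumb tab: dark steel plate 34 (x) x 36 (y) x 6 mm at the end away from the handle, nothing above it. Pawl engaged: level, at (0, -75, 30) mm from pawl_pivot, 60 mm above the table. Pressed fully down: 32 mm lower, 6 mm further from the wheel, sloping 0.4 rad down away from it. Axes: those of the pawl.
- pawl (a joint): Angle of the hooked ratchet pawl (rad): 0 = engaged, nose between two teeth of the wheel (the start); grows as the thumb tab is pressed down; clears the teeth from about 0.15; 0.4 = fully free, on its stop. Stiff pivot without a spring: about 3 to 5 N on the tab moves it and it stays where it is left.
- jar: Closed jar, 60 mm diameter, 85 mm high, loose bystander. Origin: centre of its underside.
- dish: Open glass dish, 100 mm diameter, 18 mm high, loose bystander. Origin: centre of its underside.
- spoon: Steel spoon 150 mm long, lying flat on the table, loose bystander. Origin: under its middle.

How it is judged:
On the way, in this order (a step that is already met when the one before it is completed fails the run):
1. the pawl is pressed free while the arm is still up (value of joint pawl above 0.3 rad and value of joint press_arm above 0.6 rad), for 0.1 s.
2. the arm is pushed fully down, the pawl free (value of joint press_arm below 0.04 rad and value of joint pawl above 0.3 rad), for 0.2 s.
At the end, for the whole second after the job is handed in: The press arm is within 0.04 rad of its lower stop and at rest, the pawl is free (joint above 0.3 rad), and jar, dish and spoon are within 20 mm of where they stood (all of step 2 and velocity of joint press_arm between -0.02 and 0.02 rad/s and distance of each of jar, dish, spoon from where it was at the start of the episode below 0.02 m); the robot touches nothing.
It fails at once if the press arm is lifted above its raised start (beyond 1.0 rad) (value of joint press_arm above 1 rad).
It fails at once if the handle is taken between the fingers (x of the grasp point in the frame of handle between -0.045 and 0.045 m and y of the grasp point in the frame of handle between -0.011 and 0.011 m and z of the grasp point in the frame of handle between -0.011 and 0.011 m).
It fails at once if the thumb tab is taken between the fingers (x of the grasp point in the frame of pawl_tab between -0.017 and 0.017 m and y of the grasp point in the frame of pawl_tab between -0.018 and 0.018 m and z of the grasp point in the frame of pawl_tab between -0.012 and 0.004 m).
It fails at once if the jar, dish or spoon is moved by 20 mm or more, or lifted (distance of any of jar, dish, spoon from where it was at the start of the episode above 0.02 m).
It also fails if it takes over 48 s, if anything falls off the work surface, if the arm or the gripper's body presses on something with over 40 N, if the wrist force passes 120 N, or if a joint passes its speed limit or range.

## Working session

There is one attempt and no reset: what is moved stays moved. The work goes in short steps, Python scripts to look and compute and a tool call to move; the robot and the scene stay as the last step left them, time stands still between calls to the robot, and variables do not carry over. Pictures are saved under pics/ and viewed, at most 10 in all, crops included, and the job is handed in when it is done.

Besides the shell and the picture viewer there is one more tool, called after "Emit:" as name(argument=value, ...), one argument or row to a line, values as JSON. step_arm: Moves the arm, as the interface text tells. Shifts and turns lie within -1 to 1; 1 stands for 25 mm of shift or 0.12 rad of turn. Its arguments: {"type":"object","properties":{"delta_pos":{"type":"array"},"turn":{"type":"array"},"grip":{"type":"number"},"newtons":{"type":"number"}},"required":["delta_pos","turn"]}

```bash
mkdir -p pics; cat > h.py <<'E'
from bench import *
import numpy as np, cv2
def pts(c):
    K=c["mtx"];z=c["z_map"];v,u=np.mgrid[:z.shape[0],:z.shape[1]]
    P=np.stack([(u-K[0,2])/K[0,0]*z,-(v-K[1,2])/K[1,1]*z,-z,np.ones_like(z)],-1)
    W=P@np.linalg.inv(c["view"]).T
    W[z<=0]=np.nan
    return W[...,:3]
E
python3 - <<'E'
from h import *
for n in("top","scene"):
    c=camera(n);cv2.imwrite(f"pics/{n}0.png",c["image"][...,::-1]);np.savez(f"{n}0.npz",**c)
    print(n,np.linalg.inv(c["view"]).round(3))
    W=pts(c)
    for v in range(30,420,60):print([tuple(W[v,u].round(2)) for u in range(40,560,120)])
s=read_state();print(s["ee_pos"],s["eef_rot"],s["width"],s["ft_force"],s["time"])
E
```

```text
top [[-1.000e-03  9.840e-01 -1.770e-01  3.510e-01]
 [-1.000e+00 -2.000e-03 -7.000e-03 -2.200e-02]
 [-7.000e-03  1.770e-01  9.840e-01  1.236e+00]
 [ 0.000e+00  0.000e+00  0.000e+00  1.000e+00]]
[(np.float64(1.6), np.float64(1.15), np.float64(-0.71)), (np.float64(1.6), np.float64(0.57), np.float64(-0.73)), (np.float64(1.59), np.float64(-0.01), np.float64(-0.72)), (np.float64(1.6), np.float64(-0.59), np.float64(-0.73)), (np.float64(1.6), np.float64(-1.17), np.float64(-0.73))]
[(np.float64(0.94), np.float64(0.7), np.float64(0.0)), (np.float64(0.94), np.float64(0.34), np.float64(0.0)), (np.float64(0.94), np.float64(-0.02), np.float64(-0.0)), (np.float64(0.94), np.float64(-0.37), np.float64(-0.0)), (np.float64(0.94), np.float64(-0.73), np.float64(-0.0))]
[(np.float64(0.76), np.float64(0.68), np.float64(0.0)), (np.float64(0.76), np.float64(0.33), np.float64(0.0)), (np.float64(0.76), np.float64(-0.02), np.float64(0.0)), (np.float64(0.75), np.float64(-0.36), np.float64(-0.0)), (np.float64(0.75), np.float64(-0.71), np.float64(-0.0))]
[(np.float64(0.58), np.float64(0.66), np.float64(0.0)), (np.
[... 2643 characters left out ...]
.64), np.float64(-0.0)), (np.float64(0.62), np.float64(-0.43), np.float64(-0.0)), (np.float64(0.8), np.float64(-0.21), np.float64(-0.0)), (np.float64(0.67), np.float64(0.52), np.float64(-0.75)), (np.float64(0.97), np.float64(0.89), np.float64(-0.75))]
[(np.float64(0.6), np.float64(-0.7), np.float64(0.0)), (np.float64(0.76), np.float64(-0.51), np.float64(-0.0)), (np.float64(0.92), np.float64(-0.31), np.float64(-0.0)), (np.float64(0.85), np.float64(0.31), np.float64(-0.75)), (np.float64(1.12), np.float64(0.65), np.float64(-0.75))]
[ 0.18628626 -0.59624003  0.22184605] [ 9.88559975e-01  1.50827021e-01 -1.17220443e-04 -6.10288998e-04] 0.08730956546981407 [-0.48330729  0.71963194 -0.71310713] 0.1
```

View pics/top0.png

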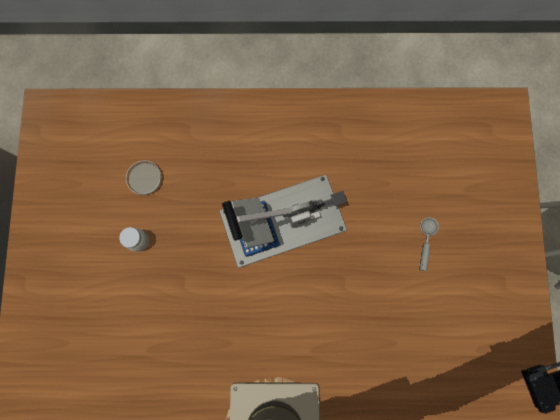

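View pics/scene0.png

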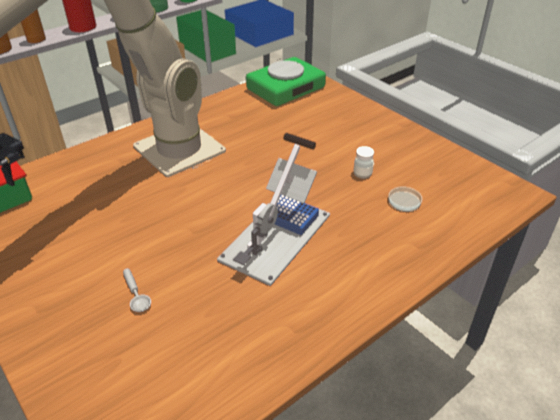

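The top view shows the press's handle at about (232,220) and the tab at (338,199). The spoon is at (428,243), the jar at (133,239) and the dish at (144,178), all well away. Next I measure the press from the depth maps.

```bash
python3 - <<'E'
from h import *
out={}
for n in("top","scene"):
    c=dict(np.load(n+"0.npz"));W=pts(c);P=W.reshape(-1,3);I=c["image"].reshape(-1,3).astype(int)
    r=(abs(P[:,0]-.58)<.2)&(abs(P[:,1]+.06)<.28)
    h=r&(P[:,2]>.225)&(I.max(1)<60);H=P[h]
    q=r&(P[:,2]>.004)&(P[:,2]<.016)&(I.max(1)-I.min(1)<40)
    print(n,"handle",h.sum(),cv2.minAreaRect(H[:,:2].astype(np.float32)),np.median(H,0),H[:,2].max(),H[:,:2].min(0),H[:,:2].max(0))
    print(" plate",q.sum(),cv2.minAreaRect(P[q][:,:2].astype(np.float32)))
    t=r&(P[:,2]>.05)&(P[:,2]<.066)&(P[:,1]<-.13)
    print(" tab",t.sum(),cv2.minAreaRect(P[t][:,:2].astype(np.float32)),np.median(P[t],0))
E
```

```text
top handle 350 ((0.508638322353363, 0.09157122671604156), (0.0871933102607727, 0.021267006173729897), 19.267030715942383) [0.50798138 0.09023667 0.25907963] 0.2665170698874326 [0.46590599 0.06850351] [0.55167728 0.11172098]
 plate 3714 ((0.5486734509468079, -0.02187614142894745), (0.1700216382741928, 0.3202059864997864), 19.128028869628906)
 tab 210 ((0.5964860320091248, -0.15942130982875824), (0.0334768146276474, 0.06356234848499298), 17.907869338989258) [ 0.59714239 -0.16786686  0.05959528]
scene handle 27 ((0.5181022882461548, 0.08397986739873886), (0.08475898206233978, 0.015217119827866554), 24.094629287719727) [0.52194286 0.08635551 0.25337334] 0.258055495412428 [0.47630903 0.06942923] [0.55842292 0.10776099]
 plate 2856 ((0.5499723553657532, -0.019111260771751404), (0.17365586757659912, 0.33243972063064575), 18.96076011657715)
 tab 197 ((0.5993013978004456, -0.15927116572856903), (0.03405063971877098, 0.06624747067689896), 16.78261947631836) [ 0.60050277 -0.16895277  0.05897513]
```

Emit:
step_arm(
  delta_pos=[
    [0.9,0.9,0],
    [0.9,0.9,0],
    [0.9,0.9,0],
    [0.9,0.9,0],
    [0.9,0.9,0],
    [0.9,0.9,0],
    [0.9,0.9,0],
    [0.9,0.9,0],
    [0.9,0.9,0],
  ],
  turn=[0.74,0.74,0.74,0.74,0.74,0.74,0.74,0.74,0.74],
  grip=1,
  newtons=10,
)

```text
time: 1.0
ee_pos: [0.3895, -0.3929, 0.2223]
eef_rot: [0.851, 0.525, -0.0, -0.0]
ft_force: [0.5, -0.5, 0.3]
width: 0.0229
grip_force: 0.0
```

Emit:
step_arm(
  delta_pos=[
    [0.95,0.96,0],
    [0.95,0.96,0],
    [0.95,0.96,0],
    [0.95,0.96,0],
    [0.95,0.96,0],
    [0.95,0.96,0],
    [0.95,0.96,0],
    [0.95,0.96,0],
    [0.93,0.96,0],
    [0,0,0],
    [0,0,0],
  ],
  turn=[0.74,0.74,0.74,0.74,0.74,0.74,0.74,0.74,0.74,0,0],
)

```text
time: 2.1
ee_pos: [0.6022, -0.1773, 0.2219]
eef_rot: [0.581, 0.814, -0.0, -0.001]
ft_force: [0.0, -1.2, 0.4]
width: 0.0006
grip_force: 0.0
```

```bash
python3 - <<'E'
from h import *
c=camera("scene");cv2.imwrite("pics/s1.png",cv2.resize(c["image"][130:290,190:350],(640,640))[:600,:,::-1])
s=read_state();print(s["ee_pos"],s["eef_rot"],s["width"],s["ft_force"],s["joint_positions"])
E
```

```text
[ 0.60176679 -0.17850409  0.22206757] [ 5.81535462e-01  8.13520923e-01 -2.64484752e-04 -3.79492826e-04] 0.0002963630553502114 [ 0.58526172 -0.17821141  0.59270988] [ 0.6480733   0.39594139 -0.57296578  1.42881589  0.21467445  1.38028705
  0.39926214]
```

View pics/s1.png

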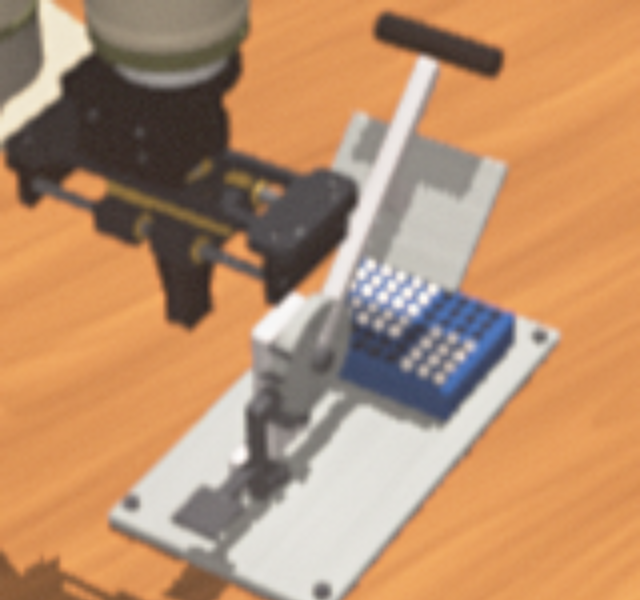

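The crop shows the closed gripper over the press's tab end, with its long side along the press's x axis and clear of the wheel and arm. The tab is at crop pixel (208,510). I descend now.

Emit:
step_arm(
  delta_pos=[
    [0,0,-0.8],
    [0,0,-0.8],
    [0,0,-0.8],
    [0,0,-0.8],
    [0,0,-0.8],
    [0,0,-0.8],
    [0,0,-0.8],
    [0,0,-0.3],
    [0,0,0],
    [0,0,0],
  ],
  turn=[0,0,0,0,0,0,0,0,0,0],
)

```text
time: 3.15
ee_pos: [0.6024, -0.1787, 0.076]
eef_rot: [0.582, 0.813, 0.0, 0.001]
ft_force: [0.3, -0.3, 0.1]
width: 0.0005
grip_force: 0.0
```

Emit:
step_arm(
  delta_pos=[
    [0,0,-0.2],
    [0,0,-0.2],
    [0,0,-0.2],
    [0,0,-0.2],
    [0,0,-0.2],
    [0,0,-0.2],
  ],
  turn=[0,0,0,0,0,0],
)

```text
time: 3.75
ee_pos: [0.6026, -0.179, 0.0451]
eef_rot: [0.581, 0.814, -0.0, 0.001]
ft_force: [0.6, -3.7, 3.4]
width: 0.0008
grip_force: 2.3
```

Emit:
step_arm(
  delta_pos=[
    [0,0,-0.1],
    [0,0,-0.1],
    [0,0,-0.1],
    [0,0,-0.1],
  ],
  turn=[0,0,0,0],
)

```text
time: 4.15
ee_pos: [0.6022, -0.1784, 0.035]
eef_rot: [0.581, 0.814, -0.0, 0.0]
ft_force: [0.9, -4.5, 2.6]
width: 0.0004
grip_force: 2.3
```

Emit:
step_arm(
  delta_pos=[
    [0,0,-0.08],
    [0,0,-0.08],
    [0,0,0],
  ],
  turn=[0,0,0],
)

```text
time: 4.45
ee_pos: [0.6025, -0.1784, 0.0322]
eef_rot: [0.581, 0.814, -0.0, 0.001]
ft_force: [-2.4, -5.1, 13.7]
width: 0.0005
grip_force: 6.6
```

Emit:
step_arm(
  delta_pos=[
    [0,0,0.5],
    [0,0,1],
    [0,0,1],
    [0,0,1],
    [0,0,1],
    [0,0,1],
    [0,0,1],
    [0,0,1],
    [0,0,1],
    [0,0,1],
    [0,0,1],
    [0,0,1],
  ],
  turn=[0,0,0,0,0,0,0,0,0,0,0,0],
)

```text
time: 5.65
ee_pos: [0.6016, -0.1765, 0.3192]
eef_rot: [0.58, 0.814, 0.0, -0.001]
ft_force: [-0.0, -0.7, 0.2]
width: 0.0005
grip_force: 0.0
```

```bash
python3 - <<'E'
from h import *
c=camera("scene");np.savez("s2.npz",**c);cv2.imwrite("pics/s2.png",cv2.resize(c["image"][130:290,190:350],(600,600))[:,:,::-1])
W=pts(c);P=W.reshape(-1,3)
L=(P-[.5421,-.003,0])@np.array([[.944,-.329,0],[.329,.944,0],[0,0,1]]).T
L=np.c_[P[:,:2]@np.zeros((2,0)),(P[:,0]-.5421)*.944+(P[:,1]+.003)*.329,-(P[:,0]-.5421)*.329+(P[:,1]+.003)*.944,P[:,2]]
for a in range(-205,-160,6):
    m=(abs(L[:,0])<.012)&(abs(L[:,1]-a/1e3)<.003)&(L[:,2]<.1);print(a,L[m][:,2].max().round(3) if m.any() else None,end="; ")
I=c["image"].reshape(-1,3)
h=(abs(L[:,0])<.06)&(abs(L[:,1]-.1)<.04)&(I.max(1)<60)&(L[:,2]>.22);print(L[h].min(0),L[h].max(0),np.median(L[h],0))
print(read_state()["ee_pos"])
E
```

```text
-205 0.026; -199 0.029; -193 0.034; -187 0.034; -181 0.033; -175 0.039; -169 0.039; -163 0.038; [-0.03434114  0.0850435   0.24872173] [0.04801557 0.10049523 0.25986314] [0.01284281 0.09028388 0.25285049]
[ 0.60271388 -0.17652191  0.32375147]
```

View pics/s2.png

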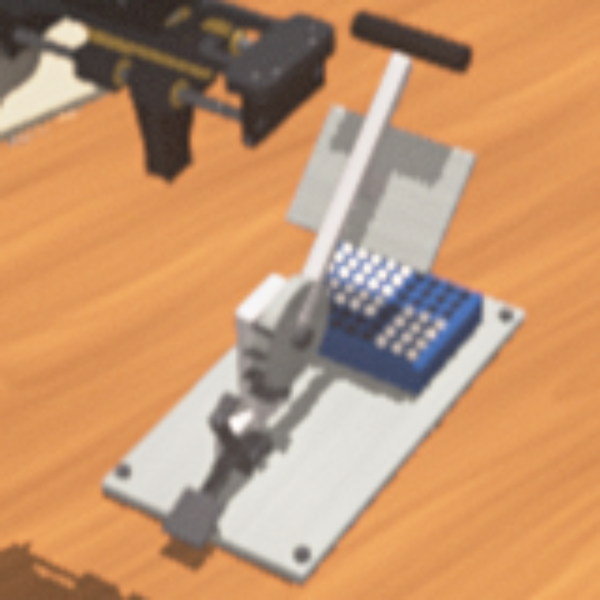

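The tab is down at z of about 0.03 and slopes away from the wheel, so the pawl is free. The arm is still raised, with the handle at crop pixel (410,40). Next I go over the handle.

Emit:
step_arm(
  delta_pos=[
    [-0.34,0.97,0],
    [-0.34,0.97,0],
    [-0.34,0.97,0],
    [-0.34,0.97,0],
    [-0.34,0.97,0],
    [-0.34,0.97,0],
    [-0.34,0.97,0],
    [-0.34,0.97,0],
    [-0.34,0.97,0],
    [-0.34,0.97,0],
    [-0.34,0.97,0],
    [0,0,0],
  ],
  turn=[0,0,0,0,0,0,0,0,0,0,0,0],
)

```text
time: 6.9
ee_pos: [0.5065, 0.0936, 0.3186]
eef_rot: [0.578, 0.816, 0.0, -0.001]
ft_force: [-0.3, 0.3, -0.3]
width: 0.0003
grip_force: 0.0
```

Emit:
step_arm(
  delta_pos=[
    [0,0,-0.5],
    [0,0,-0.5],
    [0,0,-0.5],
    [0,0,-0.3],
    [0,0,-0.2],
    [0,0,-0.2],
    [0,0,-0.2],
  ],
  turn=[0,0,0,0,0,0,0],
)

```text
time: 7.6
ee_pos: [0.5086, 0.0902, 0.2592]
eef_rot: [0.581, 0.814, 0.001, -0.0]
ft_force: [-5.1, 6.2, 11.0]
width: 0.0003
grip_force: 5.3
```

Emit:
step_arm(
  delta_pos=[
    [-0.08,0.24,-0.36],
    [-0.08,0.24,-0.36],
    [-0.08,0.24,-0.36],
    [-0.08,0.24,-0.36],
    [-0.08,0.24,-0.36],
  ],
  turn=[0,0,0,0,0],
)

```text
time: 8.1
ee_pos: [0.499, 0.1202, 0.2141]
eef_rot: [0.581, 0.814, 0.001, 0.0]
ft_force: [-0.4, 1.7, 3.3]
width: 0.0007
grip_force: 1.8
```

Emit:
step_arm(
  delta_pos=[
    [-0.05,0.15,-0.41],
    [-0.05,0.15,-0.41],
    [-0.05,0.15,-0.41],
    [-0.05,0.15,-0.41],
    [-0.05,0.15,-0.41],
  ],
  turn=[0,0,0,0,0],
)

```text
time: 8.6
ee_pos: [0.4925, 0.137, 0.1613]
eef_rot: [0.581, 0.814, -0.0, 0.0]
ft_force: [0.8, -1.8, 2.2]
width: 0.0006
grip_force: 1.0
```

Emit:
step_arm(
  delta_pos=[
    [-0.02,0.05,-0.4],
    [-0.02,0.05,-0.4],
    [-0.02,0.05,-0.4],
    [-0.02,0.05,-0.3],
    [0,0,-0.2],
  ],
  turn=[0,0,0,0,0],
)

```text
time: 9.1
ee_pos: [0.4901, 0.1423, 0.119]
eef_rot: [0.581, 0.814, -0.0, -0.0]
ft_force: [-1.0, 1.7, 2.1]
width: 0.0005
grip_force: 1.1
```

Emit:
step_arm(
  delta_pos=[
    [-0.03,0.1,-0.15],
    [-0.03,0.1,-0.15],
    [0,0,-0.1],
    [0,0,0],
    [0,0,0],
  ],
  turn=[0,0,0,0,0],
)

```text
time: 9.6
ee_pos: [0.489, 0.1474, 0.1108]
eef_rot: [0.581, 0.814, -0.0, 0.0]
ft_force: [-4.1, -3.0, 14.0]
width: 0.0005
grip_force: 7.0
```

The force rose to 14 N at a TCP height of 0.111 m, which is the height expected at the lower stop. I hold briefly, then retract and check.

Emit:
step_arm(
  delta_pos=[
    [0,0,-0.05],
    [0,0,0],
    [0,0,0],
    [0,0,0.4],
    [0,0,1],
    [0,0,1],
    [0,0,1],
    [0,0,1],
    [0,0,1],
    [0,0,1],
    [0,0,0],
    [0,0,0],
  ],
  turn=[0,0,0,0,0,0,0,0,0,0,0,0],
)

```text
time: 10.8
ee_pos: [0.4889, 0.1475, 0.2686]
eef_rot: [0.581, 0.814, 0.0, 0.0]
ft_force: [-0.1, -0.4, -1.2]
width: 0.0004
grip_force: 0.0
```

```bash
python3 - <<'E'
from h import *
c=camera("scene");cv2.imwrite("pics/s3.png",cv2.resize(c["image"][130:310,190:430],(800,600))[:,:,::-1])
P=pts(c).reshape(-1,3);I=c["image"].reshape(-1,3)
x=(P[:,0]-.5421)*.944+(P[:,1]+.003)*.329;y=-(P[:,0]-.5421)*.329+(P[:,1]+.003)*.944
h=(abs(x)<.06)&(abs(y-.16)<.03)&(I.max(1)<60)&(P[:,2]>.04)&(P[:,2]<.15);print(h.sum(),y[h].min(),y[h].max(),P[h,2].max(),np.median(P[h,2]))
t=(abs(x)<.012)&(abs(y+.187)<.004)&(P[:,2]<.1);print(np.median(P[t,2]));print(read_state()["ee_pos"],read_state()["ft_force"])
E
```

```text
6 0.14714579227611682 0.15486930012515912 0.1097562445473047 0.10380959247782079
0.024804943198938778
[0.48859016 0.14731641 0.26789456] [-0.26822111  0.64975571 -0.6849889 ]
```

View pics/s3.png

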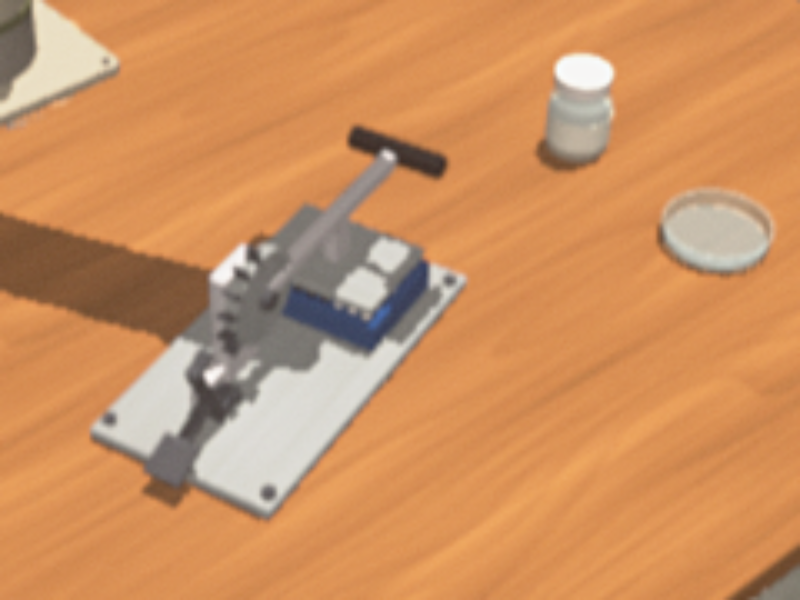

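The press plate rests on the capsules at about (350,260), with the handle top at about 0.110 m. The tab is still down at (170,460), and the jar and dish have not moved. The robot is clear, so I hand the job in.

```bash
python3 -c "
from bench import *
print(close_job())"
```

```text
the job is handed in; nothing more can be done
None
```

I pressed the pawl free, then pushed the press arm fully down onto the capsules, retracted the robot clear of the press and handed the job in; the hand-in returned no verdict.

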